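# Open the latched fittings box by its paddle

### The job

Open the larger (wider) of the two grey latch boxes so that the fittings inside can be reached: pull up the recessed paddle in its lid to trip the latch, keep raising the lid until it stands well open, at least 60 degrees, and let go of it. Leave the smaller box shut.

Things in the scene. Friction and masses are not known exactly. Their poses are not given: they have to be found in the camera images.
- large_box: Fixed grey sheet box, 220 mm wide (its y), 200 mm deep (its x), lid top 115 mm above the table. Origin: centre of its underside; x to its rear (away from the robot), y left, z up. In the lid a sunken black pan 130 mm wide (y), 96 mm long (x, from 80 mm before to 16 mm behind the centre), 49 mm deep, holds the paddle. Changes places with the small box
- large_box_grip (a point): Centre of the large box's grip bar: a round bar along y, 14 mm thick, 46 mm long, flat ends, on the front edge of the bare metal paddle, top flush with the lid; 108 mm above the table when shut. Free in the pan: 42 mm beside each end, 25 mm in front, 35 mm below, so fingers from above can pinch it by its ends and it turns between them. Axes turn with the paddle; shut, those of the box
- large_box_paddle (a joint): Paddle of the large box (rad): 0 folded down, grows as its front edge is pulled up, stop at 0.80. Hinge axis along y, 52 mm behind the grip bar, 96 mm in front of the lid hinge and 4 mm below it (lid shut). Light return spring (about 3 N at the bar). Draws the latch bolt: the lid is held below 0.2 and free from about 0.45 on
- large_box_lid (a joint): Lid of the large box (rad): 0 shut, grows as the front edge rises, stop at 1.40 (80 degrees). Hinge line along the rear top edge, 100 mm behind the box centre, 112 mm above the table (148 mm behind the grip bar when shut). Unlatched it takes about 7 N at the paddle; the stiff hinge holds it at any angle where it is left
- small_box_lid (a joint): Lid of the small box, which looks the same with the same paddle but is 170 mm wide, and is to stay shut (rad): 0 shut, grows as it opens. A brass tee lies on it, behind the pan

How it is judged:
On the way:
1. the paddle of the large box is pulled up (past 0.25 rad) (value of joint large_box_paddle above 0.25 rad), for 0.05 s.
At the end, for the whole second after the job is handed in: The lid of the large box stands open at more than 1.0 rad (57 degrees) and at rest; the small box's lid is shut (below 0.05 rad) (value of joint large_box_lid above 1 rad and velocity of joint large_box_lid between -0.05 and 0.05 rad/s and value of joint small_box_lid below 0.05 rad); the robot touches nothing.
It fails at once if the small box is opened (its lid raised by more than 0.1 rad) (value of joint small_box_lid above 0.1 rad).
It also fails if it takes over 38 s, if anything falls off the work surface, if the arm or the gripper's body presses on something with over 40 N, if the wrist force passes 120 N, or if a joint passes its speed limit or range.

### The arm

A 6-joint arm with a two-finger parallel gripper is mounted at the origin on a cart in front of the work surface, level with it; the furniture and walls round the work are solid. World frame = base frame: x ahead of the robot, y to its left, z up, the work surface at z = 0. Lengths are in m, angles in rad, forces in N, time in s.
With the tool pointing down it reaches from about 0.3 to 0.875 m from the base axis. Payload 6.4 kg.
Tool frame: the origin (TCP) lies at the very end of the fingers, on their centre line; the grasp point (between the pads) lies 19 mm behind it (ctrl.tcp_to_grasp is the distance from the TCP to the grasp point, in m); z points along the fingers, y is the direction in which the jaws open and shut (so a half turn about z gives the same grasp; the last joint's range is limited). The gripper opens to 85 mm and grips with 20 to 120 N. Pads are 22 mm wide; open, the fingers measure 114 mm over their backs; the gripper's body (76 mm by 85 mm) begins 54 mm behind the grasp point. The pads swing forward as they close: fully open they stand 13 mm farther back than shut.
Start: joints at [1.008, 0.181, 1.607, -0, 1.354, -0.206], TCP at [0.201, 0.539, 0.231] pointing down, gripper open.
Joint ranges: [-2.99, 2.99], [-0.89, 2.07], [0.3, 2.58], [-1.14, 4.28], [0, 2.63], [-3.12, 3.12]. Speed limits (rad/s): [2.57, 2.57, 3.01, 3.14, 3.14, 3.14].

### API

Orientations are given as a unit quaternion [w, x, y, z].
In Python, from bench import ctrl gives the robot as it stands. The module is installed in compiled form; this text tells all that it offers.
- The arm moves only by the tool drive_tool, never from a script. Its argument "deltas" is a list of rows, each an object with "slide": the shift along the tool's x, y, z as a fraction of full scale, a list of three; "delta_rot": the turn, a rotation vector about the tool's x, y, z as a fraction of full scale, a list of three; "hand": the opening, from 0 (shut) to 1 (fully open). In form: [{"slide": [tx, ty, tz], "delta_rot": [wx, wy, wz], "hand": hand}, ...]. A call has exactly 5 rows; each row shifts and turns the commanded pose from where the row before left it, along the tool's axes as they then stand; what a row does not reach is not made up. Full scale, the value 1, is 50 mm for a shift and 180 degrees for a turn. A row lasts 1/8 s, in which the tool goes at most 62.5 mm and 10.7 degrees, less where a joint would pass 70% of its speed; a pose out of reach is approached as far as the arm can. A call with a number of a shift or a turn outside -1 to 1 is refused whole. A call with a gripper value outside its range is refused whole. The fingers move at their own pace and stop on an object; the grip force is fixed at half the most. Time passes only in rows, so rows that do not move let the fingers close, or fill a call up. It gives the time, the measured TCP pose, the force and the opening at its end, in the units of the state.
- ctrl.get_obs(): the state, without advancing time (a new reading comes with each control period).
- ctrl.camera(name): name is "scene" or "top" or "wrist"; returns a dict with "frame" (420x560x3 uint8, red, green, blue), "mtx" (3x3 intrinsics, pixels), "R" (3x3) and "t" (3): a world point X has camera coordinates R X + t. Camera axes: x right, y down, z forward; pixel columns grow to the right and rows downward; lengths in m; the calibration is good to about 2 mm. A picture is of the moment at which its call begins. There is no depth.
- ctrl.hand_in(): hands the job in, once; it reports no verdict.
The state is a dict: "time_s": time; "q": joint angles; "dq": joint speeds; "joint_efforts": joint torques, N m; "eef_pos": TCP position; "eef_rot": TCP orientation; "wrist_force": force on the tool from outside, world axes, zero at the start; "torque": the same for the moment, N m; "opening": opening from 0.0 (shut) to 1.0 (fully open).
Only numpy, scipy, OpenCV 4.12 (cv2) and the standard library are available. Lean on these libraries where they do the work, as an engineer would, in place of code of your own. Each camera call takes 0.05 s, during which the arm holds its last target.

## Working session

There is one attempt and no reset: what is moved stays moved. The work goes in short steps, Python scripts to look and compute and a tool call to move; the robot and the scene stay as the last step left them, time stands still between calls to the robot, and variables do not carry over. Pictures are saved under pics/ and viewed, and the job is handed in when it is done.

Besides the shell and the picture viewer there is one more tool, called by a JSON object that holds its "op" and its "data". drive_tool: Moves the arm, as the interface text tells. Its arguments: {"type":"object","properties":{"deltas":{"type":"array","items":{"type":"object","properties":{"slide":{"type":"array","items":{"type":"number"}},"delta_rot":{"type":"array","items":{"type":"number"}},"hand":{"type":"number"}}}}},"required":["deltas"]}

```bash
mkdir -p pics
python3 - <<'E'
from bench import ctrl
import cv2,pickle
o=ctrl.get_obs();print(o)
d={}
for n in ["scene","top"]:
    c=ctrl.camera(n);d[n]=c
    cv2.imwrite(f"pics/{n}0.png",c["frame"][:,:,::-1]);print(n,c["mtx"],c["R"],c["t"])
pickle.dump(d,open("c0.pkl","wb"))
E
```

```text
{'time_s': 0.0, 'q': array([ 1.00770864e+00,  1.81562749e-01,  1.60799294e+00,  1.22568718e-05,
        1.35381626e+00, -2.06285923e-01]), 'dq': array([ 0.00138048, -0.00018621, -0.00081836,  0.00027878,  0.00029307,
        0.00091732]), 'joint_efforts': array([ 9.26496205e-05, -4.44890893e+01, -3.51326752e+01, -2.44264838e-04,
        9.47389053e-03,  7.31727425e-06]), 'eef_pos': array([0.20050737, 0.53831996, 0.23037924]), 'eef_rot': array([-3.39403296e-04,  1.77457298e-01,  9.84128099e-01, -8.22383173e-04]), 'wrist_force': array([-0.07051651, -0.58644143,  0.19911791]), 'torque': array([ 0.00133615, -0.06618554,  0.0548295 ]), 'opening': 0.9960073725565396}
scene [[443.45756773   0.         279.72206853]
 [  0.         443.45756773 213.59576511]
 [  0.           0.           1.        ]] [[ 0.69213175 -0.72167512 -0.01177505]
 [-0.44449472 -0.41333146 -0.79472105]
 [ 0.56866342  0.55528562 -0.6068606 ]] [-0.24038717  0.40868654  0.45052127]
top [[435.43970702   0.         279.40245109]
 [  0.         435.43970702 209.65914329]
 [  0.           0.           1.        ]] [[ 0.00485198 -0.99986897  0.01544369]
 [-0.98379356 -0.00754102 -0.17914619]
 [ 0.17923918 -0.01432419 -0.98370124]] [0.21073658 0.59689407 0.85400034]
```

View pics/scene0.png

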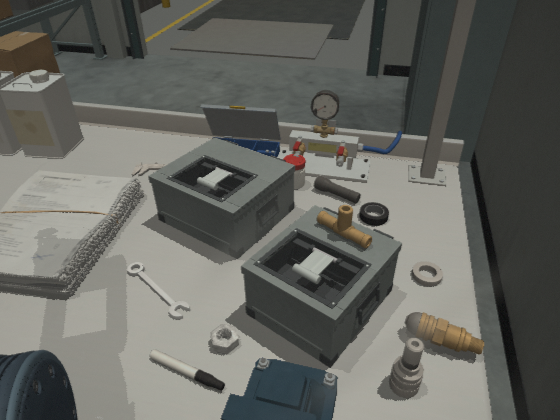

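View pics/top0.png

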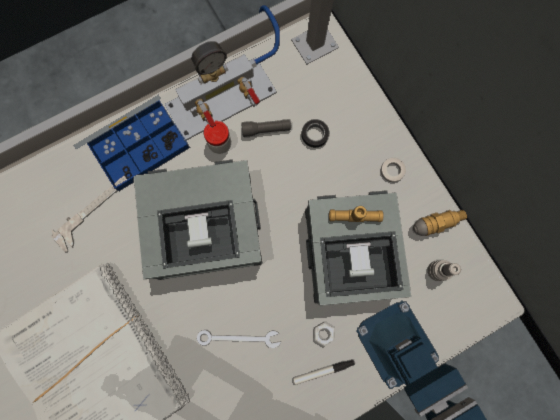

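The top view shows the large box on the left (lid about (198,220), with the grip bar's paddle at (198,230)). The small box with the tee is on the right (360,245). I'll enlarge the large one for measurement.

Run:
```python
import cv2,pickle
d=pickle.load(open("c0.pkl","rb"))
f=d["top"]["frame"][:,:,::-1]
cv2.imwrite("pics/topz.png",cv2.resize(f[150:290,120:280],None,fx=4,fy=4,interpolation=cv2.INTER_CUBIC))
f=d["scene"]["frame"][:,:,::-1]
cv2.imwrite("pics/scz.png",cv2.resize(f[130:260,140:310],None,fx=4,fy=4,interpolation=cv2.INTER_CUBIC))
```

```text
(no output)
```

View pics/topz.png

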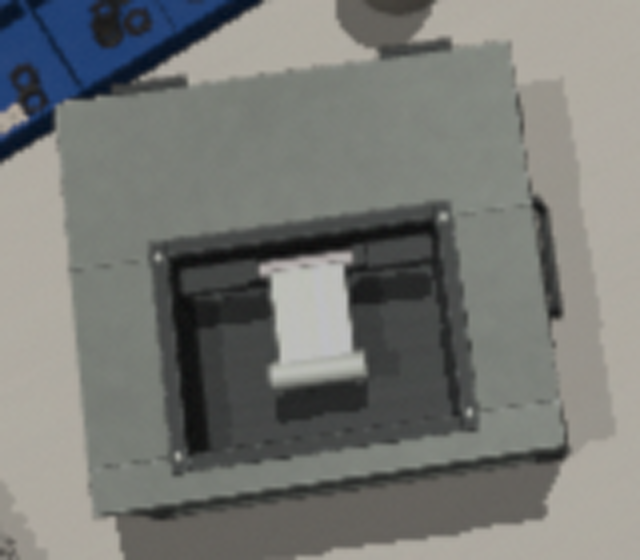

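View pics/scz.png

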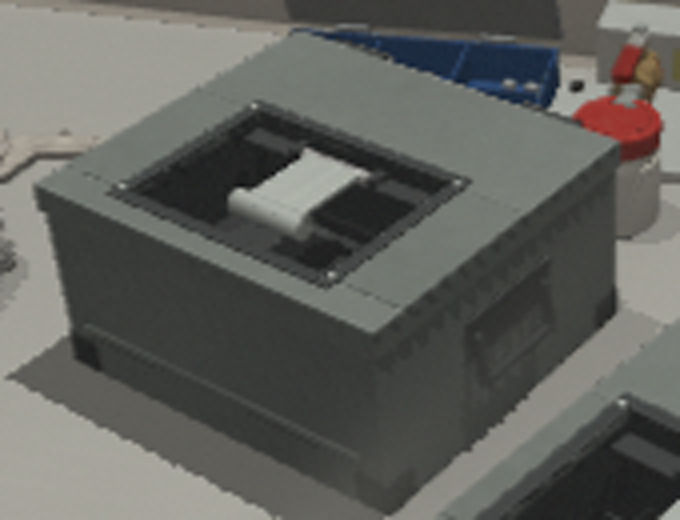

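```bash
cat > h.py <<'E'
import numpy as np
def ray(c,u,v,z):
    K,R,t=c["mtx"],c["R"],c["t"]
    C=-R.T@t; d=R.T@np.linalg.inv(K)@np.array([u,v,1.])
    return C+d*(z-C[2])/d[2]
E
python3 - <<'E'
import pickle,numpy as np,cv2
from h import ray
d=pickle.load(open("c0.pkl","rb"))
names=["RL","RR","FR","FL"]
for n,off,pts,bar in [("top",(120,150),[(60,105),(510,42),(567,455),(95,515)],[(271,376),(366,368)]),("scene",(140,130),[(292,32),(620,150),(375,332),(37,187)],[(236,197),(298,225)])]:
    c=d[n]
    W=[ray(c,off[0]+(u+.5)/4-.5,off[1]+(v+.5)/4-.5,.115) for u,v in pts]
    W=np.array(W)
    print(n,W[:,:2].round(4).tolist(),"ctr",W.mean(0).round(4))
    for a,b in [(0,1),(1,2),(3,2),(0,3)]:
        e=W[a]-W[b];print(names[a],names[b],np.linalg.norm(e).round(4),np.degrees(np.arctan2(e[1],e[0])).round(2))
    B=np.array([ray(c,off[0]+(u+.5)/4-.5,off[1]+(v+.5)/4-.5,.111) for u,v in bar]);e=B[0]-B[1]
    print("bar",B.round(4),B.mean(0).round(4),np.linalg.norm(e),np.degrees(np.arctan2(e[1],e[0])))
    f=c["frame"].astype(int); m=(f.min(2)>150).astype(np.uint8)
    k,l,s,ce=cv2.connectedComponentsWithStats(m)
    for i in range(1,k):
        if s[i,4]>60: print(s[i],ce[i].round(1))
E
```

```text
top [[0.649, 0.4984], [0.683, 0.2796], [0.4806, 0.249], [0.4514, 0.4694]] ctr [0.566  0.3741 0.115 ]
RL RR 0.2214 98.83
RR FR 0.2047 8.6
FL FR 0.2223 97.54
RL FL 0.1997 8.34
bar [[0.5176 0.3908 0.111 ]
 [0.5217 0.3457 0.111 ]] [0.5196 0.3683 0.111 ] 0.045334870106333136 95.22291801765058
[    0    16   523   404 84946] [228.2 257.4]
[ 159   35  116  103 2186] [207.7  87.5]
[206  86  44  35 791] [227.1 103.7]
[308 130  14  10 106] [314.3 134.5]
[159 134  55  37 812] [189.9 155.7]
[185 214  26  31 547] [197.7 229.5]
[347 243  27  32 565] [359.9 259.1]
[294 367  40  17 216] [313.6 375. ]
[ 191  370   52   50 1538] [215.2 395.4]
scene [[0.6451, 0.4985], [0.6772, 0.2718], [0.4874, 0.2477], [0.4514, 0.4639]] ctr [0.5653 0.3705 0.115 ]
RL RR 0.2289 98.06
RR FR 0.1913 7.24
FL FR 0.2192 99.45
RL FL 0.1967 10.12
bar [[0.5176 0.3878 0.111 ]
 [0.5227 0.3451 0.111 ]] [0.5202 0.3665 0.111 ] 0.042971104161264866 96.74280773141697
[  1  75  60  16 415] [29.8 83.8]
[290 131  68  12 367] [324.2 136.5]
[304 153  68  27 998] [335.5 166.8]
[199 168  33  18 249] [214.7 176.2]
[   0  170  133   44 3549] [ 68.2 192.2]
[  326   173   162   247 18496] [418.8 308.7]
[  106   187   179   233 19155] [179.5 325.5]
[295 187  48  25 556] [315.7 200.9]
[   0  212  106   63 3151] [ 39.2 235.8]
[295 248  41  31 563] [315.  262.8]
[  63  288   44   50 1604] [ 85.8 313.4]
[   0  294   47   61 2161] [ 21.6 324.3]
```

Box centre is about (0.566, 0.373), yaw about 8.3° and bar about (0.519, 0.367), and both views agree within 3 mm. I'll move above it now.

{"op": "drive_tool", "data": {"deltas": [{"slide": [-0.5,-0.1,-0.1],"delta_rot": [0,0,0],"hand": 0.85},{"slide": [-0.7,-0.1,-0.1],"delta_rot": [0,0,0],"hand": 0.85},{"slide": [-0.7,-0.1,-0.1],"delta_rot": [0,0,0],"hand": 0.85},{"slide": [-0.7,-0.1,-0.1],"delta_rot": [0,0,0],"hand": 0.85},{"slide": [-0.7,-0.1,0],"delta_rot": [0,0,0],"hand": 0.85}]}}

```text
time_s: 0.72
eef_pos: [0.3476, 0.4571, 0.2514]
eef_rot: [0.0, 0.177, 0.984, 0.0]
wrist_force: [0.1, -0.1, 1.4]
opening: 0.85
```

{"op": "drive_tool", "data": {"deltas": [{"slide": [-0.7,-0.1,0],"delta_rot": [0,0,0],"hand": 0.85},{"slide": [-0.7,-0.1,0],"delta_rot": [0,0,0],"hand": 0.85},{"slide": [-0.7,-0.1,0],"delta_rot": [0,0,-0.053],"hand": 0.85},{"slide": [-0.7,0,0],"delta_rot": [0,0,-0.053],"hand": 0.85},{"slide": [-0.3,0,0],"delta_rot": [0,0,-0.053],"hand": 0.85}]}}

```text
time_s: 1.35
eef_pos: [0.4908, 0.3989, 0.2505]
eef_rot: [-0.0, -0.073, 0.997, -0.0]
wrist_force: [-0.0, 0.9, 0.3]
opening: 0.854
```

```bash
cat >> h.py <<'E'
from scipy.spatial.transform import Rotation as Ro
def rep(tgt,yaw=8.3,tilt=0.):
    from bench import ctrl
    o=ctrl.get_obs(); q=o["eef_rot"];R=Ro.from_quat(q[[1,2,3,0]])
    # desired: x at 180+yaw, y at 90+yaw, z down, tilted about box y
    B=Ro.from_euler('z',yaw,degrees=True)
    D=B*Ro.from_euler('y',tilt,degrees=True)*Ro.from_matrix(np.diag([-1.,1,-1]))
    print("t",o["time_s"],"pos",o["eef_pos"].round(4),"f",o["wrist_force"].round(1),"open",o["opening"].round(3))
    print("slide",(R.inv().apply(np.array(tgt)-o["eef_pos"])/.05).round(3),"rot",((R.inv()*D).as_rotvec()/np.pi).round(4))
    return o
E
python3 - <<'E'
from h import *
from bench import ctrl
import cv2
rep([.519,.367,.085])
c=ctrl.camera("wrist");cv2.imwrite("pics/w1.png",c["frame"][:,:,::-1])
K,R,t=c["mtx"],c["R"],c["t"]
p=K@(R@np.array([.519,.367,.115])+t);print(p[:2]/p[2])
import pickle;pickle.dump(c,open("w1.pkl","wb"))
E
```

```text
Traceback (most recent call last):
  File "h.py", line 13, in rep
    print("t",o["time_s"],"pos",o["eef_pos"].round(4),"f",o["wrist_force"].round(1),"open",o["opening"].round(3))
                                                                                           ^^^^^^^^^^^^^^^^^^
AttributeError: 'float' object has no attribute 'round'
```

```bash
sed -i 's/o\["opening"\].round(3)/round(o["opening"],3)/' h.py
python3 - <<'E'
from h import *
from bench import ctrl
import cv2
rep([.519,.367,.085])
c=ctrl.camera("wrist");cv2.imwrite("pics/w1.png",c["frame"][:,:,::-1])
K,R,t=c["mtx"],c["R"],c["t"]
p=K@(R@np.array([.519,.367,.115])+t);print(p[:2]/p[2])
import pickle;pickle.dump(c,open("w1.pkl","wb"))
E
```

```text
t 1.35 pos [0.4908 0.3989 0.2505] f [-0.   0.9  0.3] open 0.854
slide [-0.468 -0.711  3.311] rot [-0.0002 -0.0002  0.0004]
[234.72598297 231.86272973]
```

View pics/w1.png

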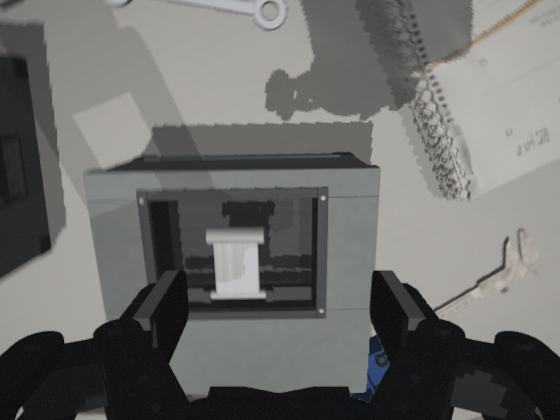

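Wrist view: bar ends at (206,237) and (265,236), pan screws at (141,201), (323,199), (321,311) and (143,313), and the lid's front edge from (85,172) to (379,168).

Run:
```python
from h import *
import pickle
c=pickle.load(open("w1.pkl","rb"))
B=np.array([ray(c,206.5,237,.108),ray(c,265,235.5,.108)])
def ang(a,b): e=b-a; return np.degrees(np.arctan2(e[1],e[0])).round(2)
print(B.round(4),B.mean(0),ang(B[0],B[1]))
S=np.array([ray(c,u,v,.116) for u,v in [(141,201),(323,199),(321,311),(143,313)]])
print(S.mean(0),ang(S[0],S[1]),ang(S[3],S[2]),ang(S[0],S[3]),ang(S[1],S[2]))
F=[ray(c,u,v,.115) for u,v in [(85,172),(379,168)]];print(F,ang(*F))
rep([*B.mean(0)[:2],.085])
```

```text
[[0.5291 0.3444 0.108 ]
 [0.521  0.391  0.108 ]] [0.52503867 0.36769408 0.108     ] 99.84
[0.54122331 0.36735721 0.116     ] 98.93 99.02 3.47 9.15
[array([0.48816367, 0.25062387, 0.115     ]), array([0.45348592, 0.46804673, 0.115     ])] 99.06
t 1.4 pos [0.4918 0.3988 0.2504] f [-0.2 -0.3  0.6] open 0.85
slide [-0.561 -0.714  3.309] rot [-0.0002  0.      0.0024]
```

{"op": "drive_tool", "data": {"deltas": [{"slide": [-0.25,-0.35,0],"delta_rot": [0,0,-0.002],"hand": 0.85},{"slide": [-0.25,-0.35,0.2],"delta_rot": [0,0,0],"hand": 0.85},{"slide": [0,0,0.6],"delta_rot": [0,0,0],"hand": 0.85},{"slide": [0,0,0.6],"delta_rot": [0,0,0],"hand": 0.85},{"slide": [0,0,0.4],"delta_rot": [0,0,0],"hand": 0.85}]}}

```text
time_s: 2.02
eef_pos: [0.5181, 0.3682, 0.1587]
eef_rot: [-0.001, -0.074, 0.997, -0.001]
wrist_force: [-0.2, 0.3, 0.3]
opening: 0.849
```

Run:
```python
from h import *
from bench import ctrl
import cv2
c=ctrl.camera("wrist");cv2.imwrite("pics/w2.png",c["frame"][:,:,::-1])
rep([.522,.367,.085],8.7)
```

```text
t 2.075 pos [0.5169 0.3677 0.1562] f [-1.4 -1.8 -2.1] open 0.85
slide [-0.107 -0.027  1.424] rot [-0.0006 -0.002  -0.0013]
```

View pics/w2.png

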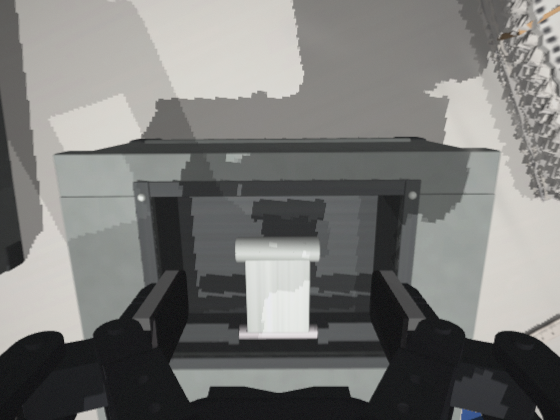

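The bar is centred between the fingers (236–320, row 250), so I descend into the pan.

{"op": "drive_tool", "data": {"deltas": [{"slide": [-0.1,0,0.4],"delta_rot": [0,0,0],"hand": 0.85},{"slide": [0,0,0.4],"delta_rot": [0,0,0],"hand": 0.85},{"slide": [0,0,0.4],"delta_rot": [0,0,0],"hand": 0.85},{"slide": [0,0,0.2],"delta_rot": [0,0,0],"hand": 0.85},{"slide": [0,0,0],"delta_rot": [0,0,0],"hand": 0.85}]}}

```text
time_s: 2.7
eef_pos: [0.5233, 0.3695, 0.0901]
eef_rot: [-0.001, -0.074, 0.997, -0.0]
wrist_force: [-0.1, -0.5, 0.5]
opening: 0.846
```

Run:
```python
from h import *
from bench import ctrl
import cv2
c=ctrl.camera("wrist");cv2.imwrite("pics/w3.png",c["frame"][:,:,::-1])
rep([.522,.367,.085],8.7)
```

```text
t 2.75 pos [0.524  0.3698 0.0912] f [-0.5  0.2  0.3] open 0.85
slide [ 0.047 -0.05   0.123] rot [-0.     -0.0001 -0.0009]
```

View pics/w3.png

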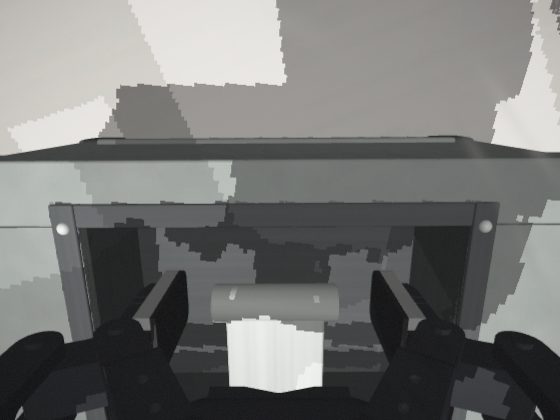

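{"op": "drive_tool", "data": {"deltas": [{"slide": [0.02,-0.04,0.12],"delta_rot": [0,0,0],"hand": 0.85},{"slide": [0,0,0],"delta_rot": [0,0,0],"hand": 0.3},{"slide": [0,0,0],"delta_rot": [0,0,0],"hand": 0.3},{"slide": [0,0,0],"delta_rot": [0,0,0],"hand": 0.3},{"slide": [0,0,0],"delta_rot": [0,0,0],"hand": 0.3}]}}

```text
time_s: 3.38
eef_pos: [0.5232, 0.368, 0.0857]
eef_rot: [0.0, -0.074, 0.997, 0.0]
wrist_force: [-2.5, 0.4, 2.9]
opening: 0.52
```

Run:
```python
from h import *
from bench import ctrl
import cv2
c=ctrl.camera("wrist");cv2.imwrite("pics/w4.png",c["frame"][:,:,::-1])
rep([.522,.367,.085],8.7)
```

```text
t 3.425 pos [0.5233 0.368  0.0857] f [-2.9  1.8  3.3] open 0.527
slide [ 0.028 -0.016  0.014] rot [ 0.0001  0.0001 -0.0009]
```

View pics/w4.png

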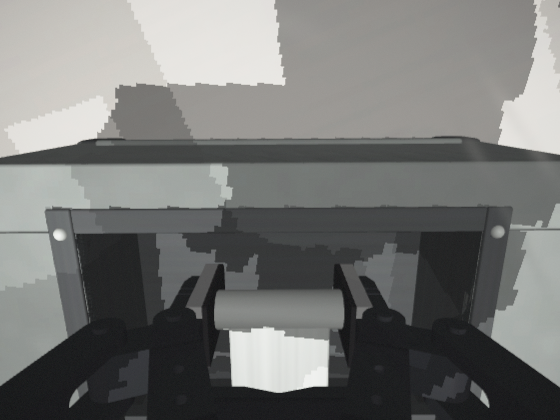

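Gripped (opening 0.527, about 45 mm on the 46 mm bar). Next I work out the arc rows: the paddle first, then the lid with a slight tool tilt.

Run:
```python
import numpy as np
L=.023 # bar to TCP along tool z
def bar(p,th):
    v=np.array([-.096-.052*np.cos(p),-.004+.052*np.sin(p)]);c,s=np.cos(th),np.sin(th)
    return np.array([c*v[0]+s*v[1],-s*v[0]+c*v[1]])
def tool(a): # x,z dirs of tool in box xz
    return np.array([-np.cos(a),np.sin(a)]),np.array([-np.sin(a),-np.cos(a)])
seq=[(p,0,0) for p in np.linspace(0,.8,6)[1:]]
seq+=[(.8,t,i+1) for i,t in enumerate(np.radians(np.linspace(0,74,21)[1:]))]
cur=bar(0,0)+L*tool(0)[1];a=0
for p,t,i in seq:
    an=i*.004*np.pi
    tgt=bar(p,t)+L*tool(an)[1]
    X,Z=tool(a);d=tgt-cur
    s=(np.array([d@X,d@Z])/.05).round(2)
    cur=cur+.05*(s[0]*X+s[1]*Z);r=round((an-a)/np.pi,4);a=an
    print(round(p,2),round(np.degrees(t),1),[s[0],0,s[1]],[0,r,0],cur.round(4))
```

```text
0.16 0.0 [np.float64(-0.01), 0, np.float64(-0.17)] [0, 0.0, 0] [-0.1475 -0.0185]
0.32 0.0 [np.float64(-0.04), 0, np.float64(-0.16)] [0, 0.0, 0] [-0.1455 -0.0105]
0.48 0.0 [np.float64(-0.07), 0, np.float64(-0.15)] [0, 0.0, 0] [-0.142 -0.003]
0.64 0.0 [np.float64(-0.09), 0, np.float64(-0.14)] [0, 0.0, 0] [-0.1375  0.004 ]
0.8 0.0 [np.float64(-0.11), 0, np.float64(-0.13)] [0, 0.0, 0] [-0.132   0.0105]
0.8 3.7 [np.float64(-0.04), 0, np.float64(-0.17)] [0, 0.004, 0] [-0.13   0.019]
0.8 7.4 [np.float64(-0.05), 0, np.float64(-0.16)] [0, 0.004, 0] [-0.1274  0.027 ]
0.8 11.1 [np.float64(-0.06), 0, np.float64(-0.17)] [0, 0.004, 0] [-0.1242  0.0354]
0.8 14.8 [np.float64(-0.07), 0, np.float64(-0.15)] [0, 0.004, 0] [-0.1204  0.0428]
0.8 18.5 [np.float64(-0.07), 0, np.float64(-0.16)] [0, 0.004, 0] [-0.1165  0.0506]
0.8 22.2 [np.float64(-0.09), 0, np.float64(-0.15)] [0, 0.004, 0] [-0.1115  0.0578]
0.8 25.9 [np.float64(-0.09), 0, np.float64(-0.15)] [0, 0.004, 0] [-0.1065  0.0649]
0.8 29.6 [np.float64(-0.1), 0, np.float64(-0.14)] [0, 0.004, 0] [-0.1009  0.0714]
0.8 33.3 [np.float64(-0.11), 0, np.floa
[... 254 characters left out ...]
0.11)] [0, 0.004, 0] [-0.0746  0.0934]
0.8 48.1 [np.float64(-0.13), 0, np.float64(-0.11)] [0, 0.004, 0] [-0.0674  0.0979]
0.8 51.8 [np.float64(-0.14), 0, np.float64(-0.1)] [0, 0.004, 0] [-0.0596  0.1017]
0.8 55.5 [np.float64(-0.14), 0, np.float64(-0.1)] [0, 0.004, 0] [-0.0519  0.1054]
0.8 59.2 [np.float64(-0.15), 0, np.float64(-0.08)] [0, 0.004, 0] [-0.0438  0.1079]
0.8 62.9 [np.float64(-0.15), 0, np.float64(-0.08)] [0, 0.004, 0] [-0.0356  0.1103]
0.8 66.6 [np.float64(-0.16), 0, np.float64(-0.07)] [0, 0.004, 0] [-0.027   0.1121]
0.8 70.3 [np.float64(-0.16), 0, np.float64(-0.06)] [0, 0.004, 0] [-0.0186  0.1132]
0.8 74.0 [np.float64(-0.16), 0, np.float64(-0.06)] [0, 0.004, 0] [-0.0101  0.1142]
```

{"op": "drive_tool", "data": {"deltas": [{"slide": [-0.01,0,-0.17],"delta_rot": [0,0,0],"hand": 0.3},{"slide": [-0.04,0,-0.16],"delta_rot": [0,0,0],"hand": 0.3},{"slide": [-0.07,0,-0.15],"delta_rot": [0,0,0],"hand": 0.3},{"slide": [-0.09,0,-0.14],"delta_rot": [0,0,0],"hand": 0.3},{"slide": [-0.11,0,-0.13],"delta_rot": [0,0,0],"hand": 0.3}]}}

```text
time_s: 4.05
eef_pos: [0.5354, 0.3698, 0.1202]
eef_rot: [-0.004, -0.075, 0.997, -0.001]
wrist_force: [-7.2, 3.4, -8.6]
opening: 0.525
```

Run:
```python
from h import *
from bench import ctrl
import cv2
c=ctrl.camera("wrist");cv2.imwrite("pics/w5.png",c["frame"][:,:,::-1])
rep([.540,.370,.123],8.7)
```

```text
t 4.1 pos [0.5366 0.37   0.1213] f [-7.8  2.  -6.5] open 0.517
slide [-0.068 -0.01  -0.034] rot [-0.0001 -0.0022 -0.0007]
```

View pics/w5.png

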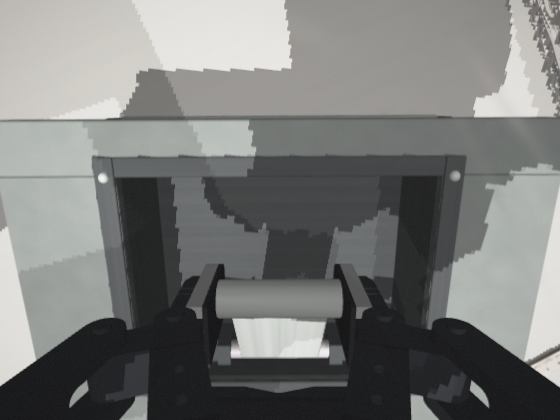

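The paddle is raised with the bar still held (217–342, row 300) and modest forces. I go on with the lid.

{"op": "drive_tool", "data": {"deltas": [{"slide": [-0.04,0,-0.17],"delta_rot": [0,0.004,0],"hand": 0.3},{"slide": [-0.05,0,-0.16],"delta_rot": [0,0.004,0],"hand": 0.3},{"slide": [-0.06,0,-0.17],"delta_rot": [0,0.004,0],"hand": 0.3},{"slide": [-0.07,0,-0.15],"delta_rot": [0,0.004,0],"hand": 0.3},{"slide": [-0.07,0,-0.16],"delta_rot": [0,0.004,0],"hand": 0.3}]}}

```text
time_s: 4.72
eef_pos: [0.551, 0.3722, 0.16]
eef_rot: [-0.036, -0.075, 0.997, -0.003]
wrist_force: [-6.1, 4.0, -8.8]
opening: 0.519
```

Run:
```python
from h import *
from bench import ctrl
import cv2
c=ctrl.camera("scene");cv2.imwrite("pics/s6.png",c["frame"][:,:,::-1])
rep([.540,.370,.123],8.7)
```

```text
t 4.775 pos [0.5522 0.3723 0.1615] f [-5.7  2.2 -6.5] open 0.52
slide [ 0.193 -0.01   0.785] rot [-0.     -0.0224 -0.0008]
```

View pics/s6.png

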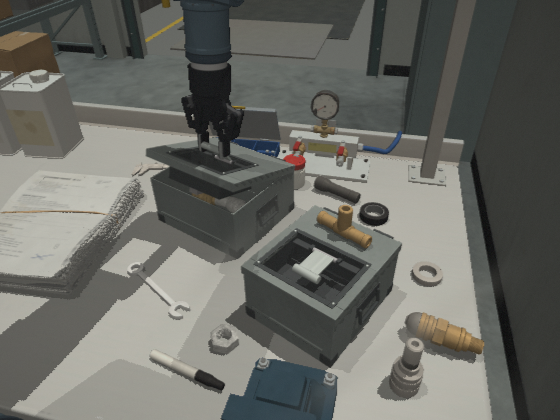

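The lid is lifting: its front edge has risen at (150–270, 150–185), and the arm is clear. I continue.

{"op": "drive_tool", "data": {"deltas": [{"slide": [-0.09,0,-0.15],"delta_rot": [0,0.004,0],"hand": 0.3},{"slide": [-0.09,0,-0.15],"delta_rot": [0,0.004,0],"hand": 0.3},{"slide": [-0.1,0,-0.14],"delta_rot": [0,0.004,0],"hand": 0.3},{"slide": [-0.11,0,-0.13],"delta_rot": [0,0.004,0],"hand": 0.3},{"slide": [-0.11,0,-0.13],"delta_rot": [0,0.004,0],"hand": 0.3}]}}

```text
time_s: 5.4
eef_pos: [0.5788, 0.3765, 0.193]
eef_rot: [-0.067, -0.075, 0.995, -0.005]
wrist_force: [-8.8, 3.0, -6.2]
opening: 0.519
```

{"op": "drive_tool", "data": {"deltas": [{"slide": [-0.12,0,-0.13],"delta_rot": [0,0.004,0],"hand": 0.3},{"slide": [-0.13,0,-0.11],"delta_rot": [0,0.004,0],"hand": 0.3},{"slide": [-0.13,0,-0.11],"delta_rot": [0,0.004,0],"hand": 0.3},{"slide": [-0.14,0,-0.1],"delta_rot": [0,0.004,0],"hand": 0.3},{"slide": [-0.14,0,-0.1],"delta_rot": [0,0.004,0],"hand": 0.3}]}}

```text
time_s: 6.02
eef_pos: [0.6156, 0.3823, 0.216]
eef_rot: [-0.098, -0.075, 0.992, -0.008]
wrist_force: [-7.7, 2.8, -3.3]
opening: 0.509
```

Run:
```python
from h import *
from bench import ctrl
import cv2
c=ctrl.camera("scene");cv2.imwrite("pics/s7.png",c["frame"][:,:,::-1])
rep([.540,.370,.123],8.7)
c=ctrl.camera("wrist");cv2.imwrite("pics/w7.png",c["frame"][:,:,::-1])
```

```text
t 6.075 pos [0.6167 0.3824 0.2165] f [-10.    2.2  -2.6] open 0.509
slide [ 1.161 -0.017  2.136] rot [ 0.0002 -0.0623 -0.0005]
```

View pics/s7.png

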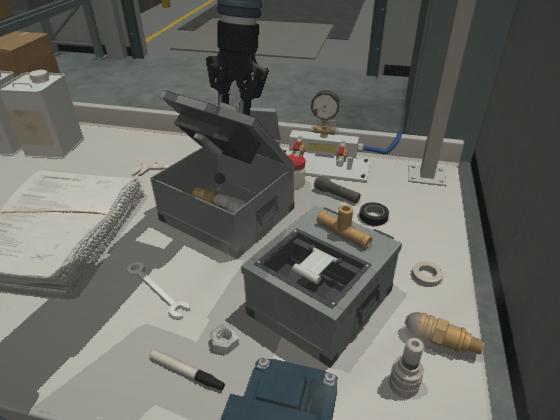

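View pics/w7.png

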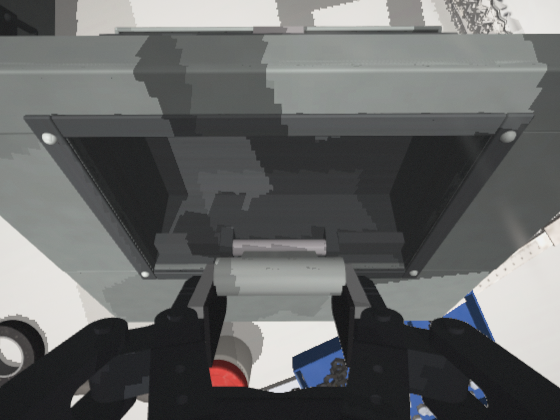

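The lid is about 50° open, with the bar still between the pads (215–345, row 277). Finishing the arc.

{"op": "drive_tool", "data": {"deltas": [{"slide": [-0.15,0,-0.08],"delta_rot": [0,0.004,0],"hand": 0.3},{"slide": [-0.15,0,-0.08],"delta_rot": [0,0.004,0],"hand": 0.3},{"slide": [-0.16,0,-0.07],"delta_rot": [0,0.004,0],"hand": 0.3},{"slide": [-0.16,0,-0.06],"delta_rot": [0,0.004,0],"hand": 0.3},{"slide": [-0.16,0,-0.06],"delta_rot": [0,0.004,0],"hand": 0.3}]}}

```text
time_s: 6.75
eef_pos: [0.6574, 0.3888, 0.2259]
eef_rot: [-0.128, -0.075, 0.989, -0.01]
wrist_force: [-9.3, 1.7, 0.4]
opening: 0.501
```

Run:
```python
from h import *
from bench import ctrl
import cv2
c=ctrl.camera("scene");cv2.imwrite("pics/s8.png",c["frame"][:,:,::-1])
rep([.540,.370,.123],8.7)
c=ctrl.camera("wrist");cv2.imwrite("pics/w8.png",c["frame"][:,:,::-1])
```

```text
t 6.8 pos [0.6585 0.3889 0.2259] f [-7.5  4.4  1.5] open 0.506
slide [ 1.798 -0.021  2.6  ] rot [ 0.0003 -0.0818 -0.0005]
```

View pics/s8.png

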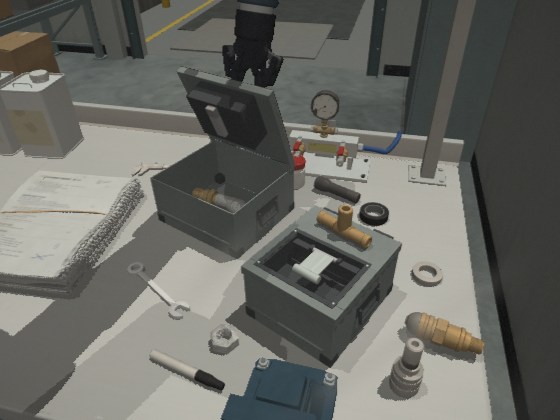

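View pics/w8.png

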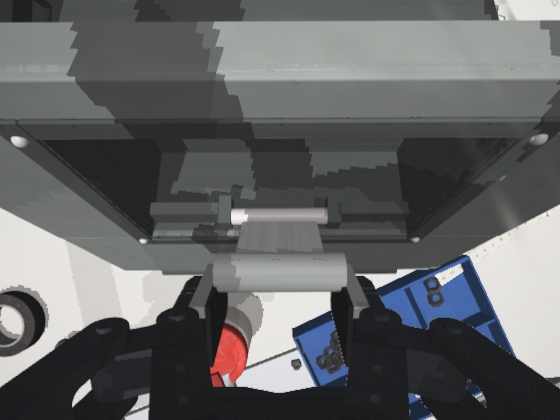

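Run:
```python
from h import *
import cv2,pickle
c=pickle.load(open("c0.pkl","rb"))["scene"];K,R,t=c["mtx"],c["R"],c["t"]
y=np.radians(8.7);C=np.array([.569,.373,0])
B=np.array([[np.cos(y),-np.sin(y),0],[np.sin(y),np.cos(y),0],[0,0,1]])
for th in [0,60,65,70,75,80]:
    a=np.radians(th);o=[]
    for s in (.11,-.11):
        p=C+B@np.array([.1-.2*np.cos(a)+.003*np.sin(a),s,.112+.2*np.sin(a)+.003*np.cos(a)])
        q=K@(R@p+t);o+=[(q[:2]/q[2]).round(1)]
    print(th,o)
f=cv2.imread("pics/s8.png")[55:175,140:310]
cv2.imwrite("pics/s8z.png",cv2.resize(f,None,fx=4,fy=4))
```

```text
0 [array([149. , 175.5]), array([232.6, 212.4])]
60 [array([172.6,  76.9]), array([263.5, 102.4])]
65 [array([177.9,  70.5]), array([268.8,  95. ])]
70 [array([183.3,  64.8]), array([274.2,  88.4])]
75 [array([189. ,  59.9]), array([279.7,  82.6])]
80 [array([194.8,  55.8]), array([285.3,  77.7])]
```

View pics/s8z.png

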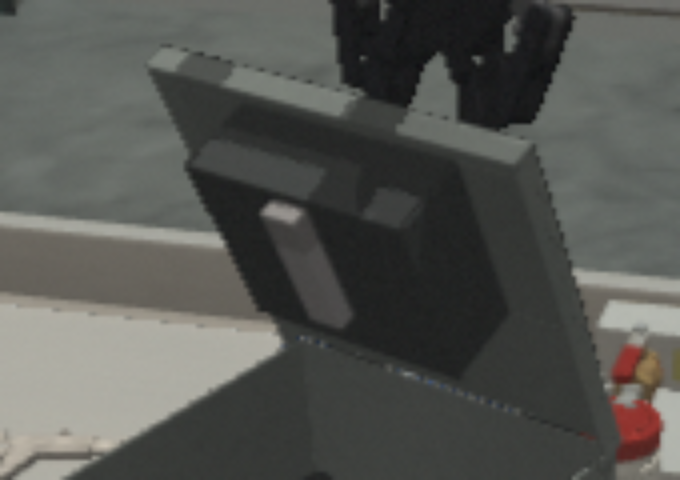

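Corners at (181,66) and (274,91) give about 69° (1.20 rad). I release and back away along the fingers.

{"op": "drive_tool", "data": {"deltas": [{"slide": [0,0,0],"delta_rot": [0,0,0],"hand": 0.7},{"slide": [0,0,0],"delta_rot": [0,0,0],"hand": 0.85},{"slide": [0,0,0],"delta_rot": [0,0,0],"hand": 0.85},{"slide": [-0.1,0,-0.1],"delta_rot": [0,0,0],"hand": 0.85},{"slide": [-0.15,0,-0.2],"delta_rot": [0,0,0],"hand": 0.85}]}}

```text
time_s: 7.48
eef_pos: [0.6756, 0.3904, 0.2382]
eef_rot: [-0.125, -0.074, 0.989, -0.009]
wrist_force: [1.2, 0.9, 0.4]
opening: 0.853
```

Run:
```python
from h import *
from bench import ctrl
import cv2
rep([.540,.370,.123],8.7)
c=ctrl.camera("wrist");cv2.imwrite("pics/w9.png",c["frame"][:,:,::-1])
```

```text
t 7.475 pos [0.6756 0.3904 0.2382] f [1.2 0.9 0.4] open 0.853
slide [2.083 0.    2.914] rot [ 0.     -0.0801 -0.0009]
```

View pics/w9.png

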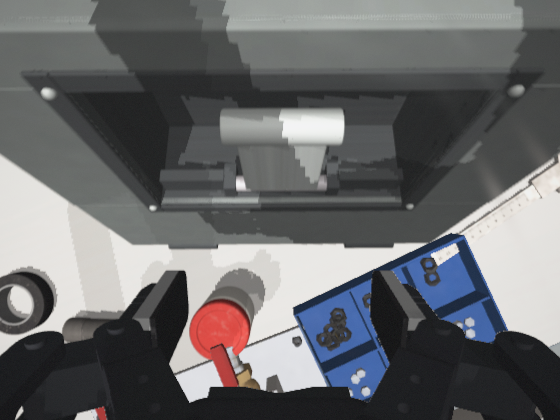

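The paddle has folded back (bar at row 126) and the fingers are free. Retreating further.

{"op": "drive_tool", "data": {"deltas": [{"slide": [-0.15,0,-0.3],"delta_rot": [0,0,0],"hand": 0.85},{"slide": [-0.1,0,-0.4],"delta_rot": [0,0,0],"hand": 0.85},{"slide": [0,0,-0.5],"delta_rot": [0,0,0],"hand": 0.85},{"slide": [0,0,-0.4],"delta_rot": [0,0,0],"hand": 0.85},{"slide": [0,0,0],"delta_rot": [0,0,0],"hand": 0.85}]}}

```text
time_s: 8.15
eef_pos: [0.708, 0.3953, 0.3145]
eef_rot: [-0.123, -0.074, 0.99, -0.009]
wrist_force: [0.3, 0.1, 0.7]
opening: 0.849
```

{"op": "drive_tool", "data": {"deltas": [{"slide": [0,0,0],"delta_rot": [0,0,0],"hand": 0.85},{"slide": [0,0,0],"delta_rot": [0,0,0],"hand": 0.85},{"slide": [0,0,0],"delta_rot": [0,0,0],"hand": 0.85},{"slide": [0,0,0],"delta_rot": [0,0,0],"hand": 0.85},{"slide": [0,0,0],"delta_rot": [0,0,0],"hand": 0.85}]}}

```text
time_s: 8.78
eef_pos: [0.7069, 0.3953, 0.3123]
eef_rot: [-0.125, -0.074, 0.989, -0.009]
wrist_force: [-0.5, 0.7, -0.2]
opening: 0.847
```

Run:
```python
from h import *
from bench import ctrl
import cv2
rep([.540,.370,.123],8.7)
c=ctrl.camera("scene");cv2.imwrite("pics/s10.png",c["frame"][:,:,::-1])
print(abs(ctrl.get_obs()["dq"]).max())
```

```text
t 8.775 pos [0.7069 0.3953 0.3123] f [-0.5  0.7 -0.2] open 0.847
slide [ 2.329e+00 -4.000e-03  4.507e+00] rot [ 0.0001 -0.08   -0.0009]
0.00207393572231693
```

View pics/s10.png

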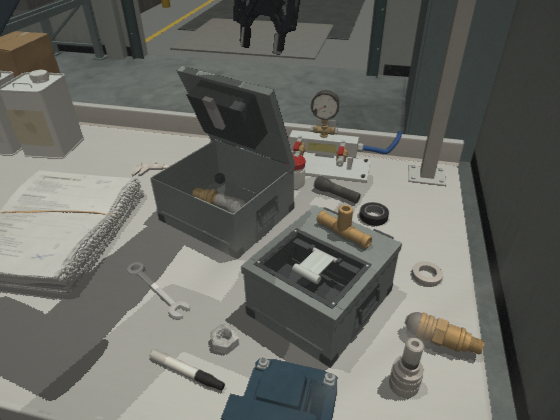

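The lid still stands open (corners (181,67) and (274,91), about 69°). The small box is shut with its tee in place, and the gripper is clear above with no force on it.

```bash
python3 -c "
from bench import ctrl
print(ctrl.hand_in())"
```

```text
the job is handed in; nothing more can be done
None
```

The larger box is open. I pinched its grip bar by the ends, pulled the paddle up to its stop to trip the latch, swung the lid up along its arc, let go and backed away. I then handed the job in at about 8.8 s of the 38 s allowed; the hand-in reported no verdict.

- **Lid:** the last scene image puts it at about 69° (1.2 rad). Its corners are at the same pixels as before I let go, so it stayed where it was left.
- **Small box:** it looks shut, with the brass tee still lying on it.
- **Gripper:** it is about 10 cm clear of the release position, with wrist force under 1 N and the joints still.
- **Disagreements:** my estimates of the bar's position along x differed by up to about 6 mm between views. The commanded arc would have put the lid at 74° against the roughly 69° I measured. Neither caused trouble.

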